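Tighten the tube fitting on the air-supply box

ROBOT

A 6-joint arm with a two-finger parallel gripper is mounted at the origin on the work surface. World frame = base frame: x ahead of the robot, y to its left, z up, the work surface at z = 0. Lengths are in m, angles in rad, forces in N, time in s.
With the tool pointing down it reaches from about 0.25 to 0.85 m from the base axis. Payload 12.5 kg.
Tool frame: the origin (TCP) lies at the very end of the fingers, on their centre line; the grasp point (between the pads) lies 19 mm behind it; z points along the fingers, y is the line along which they close (so a half turn about z gives the same grasp; the last joint's range is limited). The gripper opens to 93 mm and grips with 3 to 60 N. Pads are 15 mm wide; open, the fingers measure 128 mm over their backs; the gripper's body (75 mm by 188 mm) begins 65 mm behind the grasp point.
Start: joints at [1.093, 0.351, 1.652, -0, 1.139, -0.085], TCP at [0.21, 0.508, 0.219] pointing down, gripper open.
Joint ranges: [-2.75, 2.75], [-0.79, 2.1], [0.01, 2.65], [-1.57, 4.71], [0.07, 3.14], [-2.87, 2.87]. Speed limits (rad/s): [2.22, 2.22, 2.79, 3.14, 3.14, 3.14].

INTERFACE

Orientations are given as a unit quaternion [w, x, y, z].
In Python, from station import * gives the robot as it stands.
- The arm moves only by the tool step_arm, never from a script. Its argument "series" is one flat list of numbers, 5 for each row, row after row: the closure, from -1 (fully open) to 1 (shut), so that 0 is half open, then the shift along the tool's x, y, z in mm, then the turn about the tool's z in rad. A call has 1 to 12 rows; each row is the pose to reach, as a shift and turn from the pose commanded when the call began, along the tool's axes at that moment; what a row does not reach only later rows make up. A row lasts 1/10 s, in which the tool goes at most 50 mm and 8.59 degrees, less where a joint would pass 70% of its speed; a pose out of reach is approached as far as the arm can. A call with a gripper value outside its range is refused whole. The fingers move at their own pace and stop on an object; "newtons" is the grip in N (left out, the last holds). Time passes only in rows, so rows that repeat a pose let the fingers close. It gives the time, the measured TCP pose, the force, the opening and the grip force at its end, in the units of the state.
- get_state(): the state, without advancing time (a new reading comes with each control period).
- grab_frame(name): name is "side" or "top" or "wrist"; returns the picture (480x640x3 uint8, red, green, blue); there is no depth.
- camera_model(name): a dict with "vfov" (degrees; the focal length in pixels is half the picture's height over the tangent of half this angle, whatever the lens; pixels are square), "cx", "cy" (the principal point, pixels), "R" (3x3) and "t" (3): a world point X has camera coordinates R X + t. Camera axes: x right, y down, z forward; pixel columns grow to the right and rows downward; lengths in m; the calibration is good to about 2 mm. The wrist camera is an equidistant fisheye: a pixel r from the principal point sees the ray r / f radians off the axis. A picture is of the moment at which its call begins: read the wrist's pose just before it. camera_model takes no time and is no camera call; for the wrist camera it gives the pose at the moment of the call.
- sign_off(): hands the job in; it is judged then, once.
The state is a dict: "clock": time; "joints": joint angles; "qvel": joint speeds; "effort": joint torques, N m; "position": TCP position; "tcp_rot": TCP orientation; "contact_force": force on the tool from outside, world axes, zero at the start; "torque": the same for the moment, N m; "finger_gap": finger opening in m; "grip_force": force on a finger pad.
Only numpy, scipy, OpenCV 4.12 (cv2) and the standard library are available. Lean on these libraries where they do the work, as an engineer would, in place of code of your own. Each camera call takes 0.05 s, during which the arm holds its last target. There are 200 camera calls.

TASK

Turn the loose two-lugged brass nut on the grey air box clockwise with the gripper's fingers until it is finger-tight (lugs in line with the two single marks), then let go of it, set the forked T-key over its lugs and use the key to turn the nut a further sixth of a turn clockwise (60 degrees, lugs at the double marks). Leave the key standing on the nut.

Things in the scene. Friction and masses are not known exactly. Their poses are not given: they have to be found in the camera images.
- nut_top (a point): Centre of the top of the brass nut's lug bar, 102 mm above the table, on the nut's vertical turning axis. Bar: 68 mm long (this frame's x, turns with the nut), 16 wide (y), 24 high, on a 60 mm round flange; a half turn looks the same. A 10 mm tube stub stands 6 mm out of it. The nut is on a fixed grey box 130 x 180 x 55 mm, over a 98 mm marked plate; a low hexagon plug 93 mm away is not used.
- nut (a joint): Free running of the nut, rad, clockwise from above positive: starts at 0.1 to 0.6, stops at 1.2, finger-tight, where the lug ends point at the two single dark ribs (opposite sides) of the plate under the nut. Light (0.05 N m), stays where left.
- seat (a joint): Turn of the nut beyond finger-tight, rad, clockwise positive: 0 at first, moves only once joint nut is at 1.2 and the nut is turned on. Stiff (0.35 N m), stays where left. A sixth of a turn is 1.05; there the lug ends point at the double dark ribs of the plate, midway between each pair.
- fork_key: Loose steel T-key, 0.18-0.35 kg, upright on the table; origin: centre of its underside. Crossbar 80 (x) x 14 (y) x 14 mm, middle 84 mm up, over a 12 mm shank free from 41 mm up. Forked foot 48 (x) x 46 mm: slot along x, open-ended, 22 wide, 34 deep, flared to 37 at the mouth, fits over the lugs (8 deg play) down to the flange, 24 mm below nut_top. The similar T-key with a round foot is wrong.
Mind the look-alikes: they are no part of the job. Leave any brown or turquoise look-alike of the fork_key alone.

How it is judged:
By the outcome, as a careful person would: the job done as asked, in the order asked, and still so for the second after the job is handed in, with the robot touching nothing.
It also fails if it takes over 54 s, if anything falls off the work surface, if the arm or the gripper's body presses on something with over 40 N, if the wrist force passes 120 N, or if a joint passes its speed limit or range.

## Working session

There is one attempt and no reset: what is moved stays moved. The work goes in short steps, Python scripts to look and compute and a tool call to move; the robot and the scene stay as the last step left them, time stands still between calls to the robot, and variables do not carry over. Pictures are saved under pics/ and viewed, at most 13 in all, crops included, and the job is handed in when it is done.

Besides the shell and the picture viewer there is one more tool, called after "Emit:" as name(argument=value, ...) on one line, values as JSON. step_arm: Moves the arm, as the interface text tells. Its arguments: {"type":"object","properties":{"series":{"type":"array","items":{"type":"number"}},"newtons":{"type":"number"}},"required":["series"]}

```bash
mkdir -p pics
python3 - <<'E'
from station import *
import cv2,numpy as np
s=get_state();print({k:np.round(v,3).tolist() for k,v in s.items()})
for n in("top","side"):
    im=grab_frame(n);cv2.imwrite(f"pics/{n}0.png",im[:,:,::-1]);m=camera_model(n);print(n,m)
E
```

```text
{'clock': 0.0, 'joints': [1.093, 0.351, 1.652, -0.0, 1.139, -0.085], 'qvel': [0.0, 0.001, -0.001, -0.0, 0.0, 0.001], 'effort': [-0.001, -49.732, -28.526, 0.07, 0.026, -0.0], 'position': [0.21, 0.508, 0.218], 'tcp_rot': [-0.0, 0.195, 0.981, -0.001], 'contact_force': [0.123, 0.288, -0.444], 'torque': [0.014, 0.024, -0.014], 'grip_force': 0.0, 'finger_gap': 0.093}
top {'vfov': 43.216013463709636, 'cx': 317.01909237674533, 'cy': 234.12075985315204, 'R': array([[ 0.02786473, -0.99954493,  0.01155387],
       [-0.98980658, -0.0292045 , -0.13939164],
       [ 0.13966563, -0.00755199, -0.99016992]]), 't': array([-0.10141577,  0.49117275,  1.07031396])}
side {'vfov': 47.937405264151735, 'cx': 317.48313227358716, 'cy': 236.06501792155277, 'R': array([[ 0.99523106, -0.09732105,  0.00661399],
       [-0.06091293, -0.67300714, -0.73712347],
       [ 0.07618889,  0.7332053 , -0.67572572]]), 't': array([-0.47585306,  0.02832056,  0.91315087])}
```

View pics/top0.png

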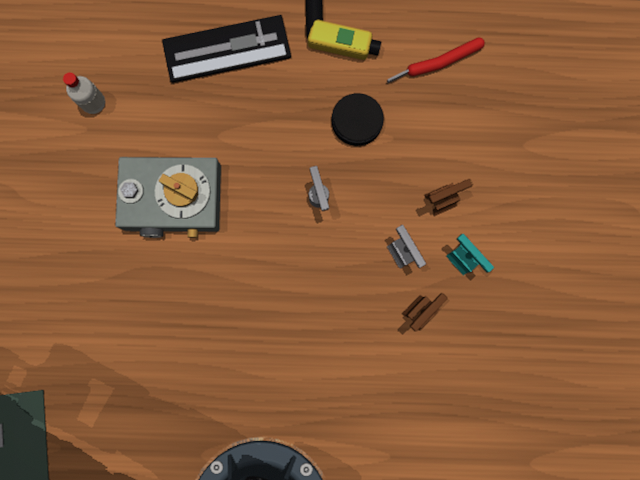

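View pics/side0.png

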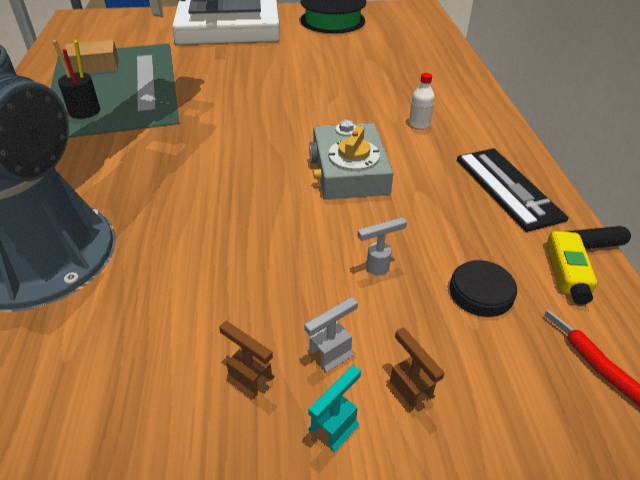

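Top view: grey box with nut at about (180,189), steel fork key at (407,247), round-foot key (wrong) at (318,190), and brown and turquoise look-alikes. The side view shows the fork key at (332,335). Zooming in on the nut and key.

```bash
cat > h.py <<'E'
from station import *
import cv2,numpy as np
def ray(m,px,fish=False):
    f=240/np.tan(np.radians(m["vfov"])/2)
    d=np.array([(px[0]-m["cx"]),(px[1]-m["cy"])],float)
    if fish:
        r=np.hypot(*d);th=r/f;v=np.array([*(d/max(r,1e-9)*np.sin(th)),np.cos(th)])
    else: v=np.array([d[0]/f,d[1]/f,1])
    R=np.array(m["R"]);return -R.T@m["t"],R.T@v
def onplane(m,px,z,fish=False):
    c,v=ray(m,px,fish);return c+v*(z-c[2])/v[2]
def rect(mask):
    cs=cv2.findContours(mask,cv2.RETR_EXTERNAL,cv2.CHAIN_APPROX_NONE)[0]
    return sorted(cs,key=cv2.contourArea)[-1]
E
python3 - <<'E'
import cv2,numpy as np
a=cv2.imread("pics/top0.png");s=cv2.imread("pics/side0.png")
z=lambda i,x,y,w,h:cv2.resize(i[y:y+h,x:x+w],(400,300),interpolation=cv2.INTER_CUBIC)
cv2.imwrite("pics/crop1.png",np.vstack([np.hstack([z(a,140,158,80,60),z(a,370,217,80,60)]),np.hstack([z(s,315,115,80,60),z(s,280,290,100,75)])]))
E
```

```text
(no output)
```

View pics/crop1.png

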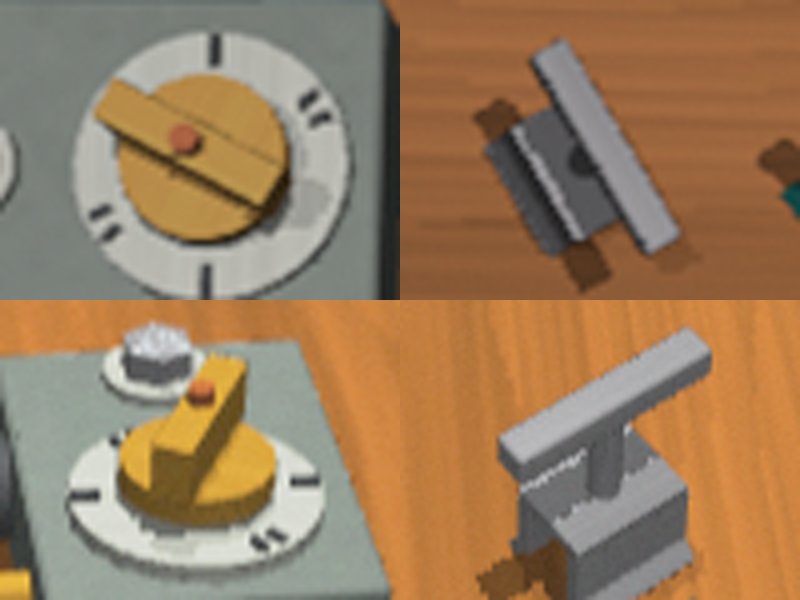

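The crop shows the lug-bar ends at crop (106,96) and (276,187), and the single marks at (215,50) and (206,280). The doubles are at (315,108) and (105,223). The key crossbar ends are at (548,46) and (664,244).

Run:
```python
from h import *
m=camera_model("top");ms=camera_model("side")
T=lambda x,y,ox,oy,s=5:(ox+(x-.5*s+.5)/s if 0 else ox+(x+.5)/s-.5,oy+(y+.5)/s-.5)
def pr(n,a,b,z):
    A=onplane(m,a,z);B=onplane(m,b,z);d=B-A
    print(n,np.round((A+B)/2,4),"len",np.hypot(*d[:2]).round(4),"ang",np.degrees(np.arctan2(d[1],d[0])).round(1))
n=lambda x,y:T(x,y,140,158)
k=lambda x,y:T(x-400,y,370,217)
pr("lug",n(276,187),n(106,96),.102);print("tube",onplane(m,n(185,138),.108))
pr("single",n(206,280),n(215,50),.06);pr("double",n(105,223),n(315,108),.06)
pr("key",k(664,244),k(548,46),.091)
# side checks
S=lambda x,y:T(x,y-300,315,115)
K=lambda x,y:T(x-400,y-300,280,290,4)
print("tube side",onplane(ms,S(202,385),.108))
A=onplane(ms,K(505,445),.091);B=onplane(ms,K(690,335),.091)
# top face corners: (500,440),(520,470),(690,328),(712,350)
A=onplane(ms,K(510,455),.091);B=onplane(ms,K(701,339),.091);d=B-A
print("key side",(A+B)/2,np.hypot(*d[:2]),np.degrees(np.arctan2(d[1],d[0])))
w=camera_model("wrist");print(w); s=get_state();R=cv2.Rodrigues
from scipy.spatial.transform import Rotation as Ro
q=s["tcp_rot"];print(Ro.from_quat([*q[1:],q[0]]).as_matrix().round(3))
```

```text
lug [0.5614 0.156  0.102 ] len 0.0676 ang 63.4
tube [0.56127782 0.15669215 0.108     ]
single [0.5623 0.158  0.06  ] len 0.0843 ang 1.2
double [0.562  0.1581 0.06  ] len 0.0852 ang -58.6
key [ 0.4709 -0.2494  0.091 ] len 0.079 ang 30.9
tube side [0.56300667 0.16060162 0.108     ]
key side [ 0.47156618 -0.25032942  0.091     ] 0.07977631492537454 32.04376486421927
{'vfov': 65.70646984690485, 'cx': 322.3163185362828, 'cy': 233.38843475887265, 'R': array([[ 0.38319665,  0.9236652 , -0.00170931],
       [ 0.88930172, -0.36843909,  0.27091527],
       [ 0.24960523, -0.10533391, -0.96260168]]), 't': array([-0.54904206, -0.03148059,  0.39111395])}
[[-0.924  0.383 -0.   ]
 [ 0.383  0.924 -0.001]
 [ 0.    -0.001 -1.   ]]
```

Emit:
step_arm(series=[-1, -20, -8, 2, -0.06, -1, -60, -25, 7, -0.2, -1, -105, -43, 12, -0.34, -1, -150, -62, 16, -0.48, -1, -195, -80, 20, -0.62, -1, -240, -99, 24, -0.77, -1, -285, -117, 27, -0.92, -1, -330, -136, 30, -1.06, -1, -375, -154, 32, -1.2, -1, -415, -171, 34, -1.34, -1, -445, -183, 35, -1.45, -1, -459, -189, 35, -1.5], newtons=20)

```text
clock: 1.3
position: [0.5642, 0.1549, 0.183]
tcp_rot: [-0.0, -0.527, 0.85, -0.0]
contact_force: [-0.6, 0.5, -0.6]
finger_gap: 0.0925
grip_force: 0.0
```

Run:
```python
from h import *
im=grab_frame("wrist");s=get_state();m=camera_model("wrist");print(np.round(s["position"],4),np.round(s["tcp_rot"],3),np.round(s["joints"],3),s["clock"])
cv2.imwrite("pics/w1.png",im[:,:,::-1]);np.save("w1.npy",m,allow_pickle=True)
```

```text
[0.565 0.154 0.183] [-0.    -0.528  0.849 -0.   ] [ 1.870e-01  4.520e-01  1.593e+00 -1.000e-03  1.096e+00 -2.496e+00] 1.35
```

View pics/w1.png

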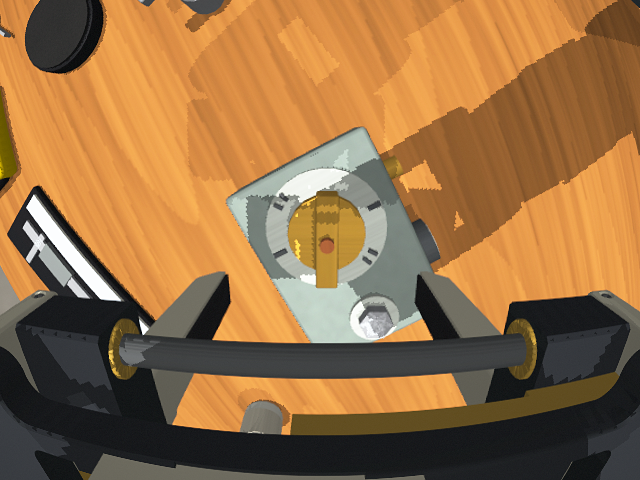

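Wrist view: the bar runs vertically from (327,192) to (326,288), tube at (327,245), and it is already parallel to the pads.

Run:
```python
from h import *
m=np.load("w1.npy",allow_pickle=True).item()
s=get_state();p=np.array(s["position"])
A=onplane(m,(326.5,192),.102,True);B=onplane(m,(326.5,288),.102,True);d=A-B
print((A+B)/2,np.hypot(*d[:2]),np.degrees(np.arctan2(d[1],d[0])),"tube",onplane(m,(327,245),.108,True))
print("ribs", [onplane(m,q,.06,True).round(4) for q in((281,254),(373,214),(280,201),(370,256))])
S1=onplane(m,(281,254),.06,True)-onplane(m,(373,214),.06,True);print(np.degrees(np.arctan2(S1[1],S1[0])))
from scipy.spatial.transform import Rotation as Ro
q=s["tcp_rot"];R=Ro.from_quat([*q[1:],q[0]]).as_matrix();print(R.round(3))
for c in((A+B)/2,np.array([.562,.158,.102])): print((R.T@(c-p)*1000).round(1))
```

```text
[0.56240343 0.15528619 0.102     ] 0.06999860710073208 -116.12547851601295 tube [0.56233921 0.15575415 0.108     ]
ribs [array([0.6059, 0.1598, 0.06  ]), array([0.524 , 0.1626, 0.06  ]), array([0.5858, 0.1202, 0.06  ]), array([0.5408, 0.1939, 0.06  ])]
-1.9571670844343831
[[-0.443 -0.897  0.   ]
 [-0.897  0.443 -0.001]
 [ 0.001 -0.001 -1.   ]]
[-0.1  3.  81. ]
[-2.3  4.6 81. ]
```

Emit:
step_arm(series=[-1, -1, 4, 15, 0, -1, -1, 4, 45, 0, -1, -1, 4, 75, 0, -1, -1, 4, 93, 0, -1, -1, 4, 99, 0, 0.5, -1, 4, 99, 0, 1, -1, 4, 99, 0, 1, -1, 4, 99, 0, 1, -1, 4, 99, 0, 1, -1, 4, 99, 0, 1, -1, 4, 99, 0, 1, -1, 4, 99, 0], newtons=15)

```text
clock: 2.55
position: [0.5591, 0.1605, 0.0847]
tcp_rot: [0.0, -0.526, 0.851, -0.0]
contact_force: [0.5, 0.2, 0.5]
finger_gap: 0.0415
grip_force: 0.0
```

```bash
cat > st.py <<'E'
from h import *
s=get_state()
q=s["tcp_rot"];from scipy.spatial.transform import Rotation as Ro
R=Ro.from_quat([*q[1:],q[0]]).as_matrix()
print({k:np.round(s[k],4).tolist() for k in("clock","position","contact_force","torque","finger_gap","grip_force","joints")},"yang",np.degrees(np.arctan2(R[1,1],R[0,1])).round(2))
E
python3 st.py
```

```text
{'clock': 2.55, 'position': [0.5591, 0.1605, 0.0847], 'contact_force': [0.4791, 0.2363, 0.5095], 'torque': [-0.0144, 0.049, 0.0321], 'finger_gap': 0.0415, 'grip_force': 0.0, 'joints': [0.1995, 0.5726, 1.6752, -0.0, 0.8937, -2.4784]} yang 153.44
```

Emit:
step_arm(series=[1, 2, -4, 1, 0, 1, 2, -4, 1, 0, 1, 2, -4, 1, 0, 1, 2, -4, 1, 0, 1, 2, -4, 1, 0, 1, 2, -4, 1, 0, 1, 2, -4, 1, 0], newtons=15)

```text
clock: 3.25
position: [0.5618, 0.1568, 0.0836]
tcp_rot: [0.0, -0.526, 0.851, -0.0]
contact_force: [0.9, -1.0, -2.9]
finger_gap: 0.0159
grip_force: 15.0
```

```bash
python3 st.py
```

```text
{'clock': 3.25, 'position': [0.5618, 0.1568, 0.0836], 'contact_force': [0.875, -1.0489, -2.8928], 'torque': [-0.2564, -0.2289, -0.0295], 'finger_gap': 0.0159, 'grip_force': 15.0001, 'joints': [0.1925, 0.5767, 1.6713, -0.0002, 0.8936, -2.4854]} yang 153.44
```

Emit:
step_arm(series=[1, 0, 0, 0, 0.05, 1, 0, 0, 0, 0.15, 1, 0, 0, 0, 0.26, 1, 0, 0, 0, 0.37, 1, 0, 0, 0, 0.48, 1, 0, 0, 0, 0.59, 1, 0, 0, 0, 0.7, 1, 0, 0, 0, 0.81, 1, 0, 0, 0, 0.91, 1, 0, 0, 0, 0.97, 1, 0, 0, 0, 0.99, 1, 0, 0, 0, 0.99])

```text
clock: 4.45
position: [0.5613, 0.1576, 0.0836]
tcp_rot: [-0.0, -0.059, 0.998, 0.0]
contact_force: [-2.2, 4.6, -1.0]
finger_gap: 0.0158
grip_force: 15.0
```

```bash
python3 st.py
```

```text
{'clock': 4.45, 'position': [0.5613, 0.1576, 0.0836], 'contact_force': [-2.1712, 4.6326, -0.9965], 'torque': [1.0277, 0.4279, -0.0385], 'finger_gap': 0.0158, 'grip_force': 15.0024, 'joints': [0.1933, 0.5766, 1.6716, 0.0014, 0.8942, -1.496]} yang 96.74
```

Emit:
step_arm(series=[1, 0, 0, 0, 0.02, 1, 0, 0, 0, 0.03, 1, 0, 0, 0, 0.03])

```text
clock: 4.75
position: [0.5613, 0.1576, 0.0836]
tcp_rot: [-0.0, -0.044, 0.999, 0.0]
contact_force: [-3.2, 4.5, -0.2]
finger_gap: 0.0159
grip_force: 15.0
```

```bash
python3 st.py
```

```text
{'clock': 4.75, 'position': [0.5613, 0.1576, 0.0836], 'contact_force': [-3.1808, 4.4776, -0.1981], 'torque': [1.0873, 0.4311, 0.0366], 'finger_gap': 0.0159, 'grip_force': 15.0028, 'joints': [0.1934, 0.5766, 1.6716, 0.0014, 0.8942, -1.4665]} yang 95.05
```

Emit:
step_arm(series=[1, 0, 0, 0, 0.02, 1, 0, 0, 0, 0.02])

```text
clock: 4.95
position: [0.5613, 0.1576, 0.0835]
tcp_rot: [-0.0, -0.034, 0.999, 0.0]
contact_force: [-2.4, 5.7, -0.8]
finger_gap: 0.0159
grip_force: 15.0
```

```bash
python3 st.py
```

```text
{'clock': 4.95, 'position': [0.5613, 0.1576, 0.0835], 'contact_force': [-2.3707, 5.6589, -0.7667], 'torque': [1.1108, 0.4526, -0.0449], 'finger_gap': 0.0159, 'grip_force': 15.0023, 'joints': [0.1934, 0.5766, 1.6716, 0.0014, 0.8942, -1.4462]} yang 93.89
```

Emit:
step_arm(series=[1, 0, 0, 0, 0.02, 1, 0, 0, 0, 0.02])

```text
clock: 5.15
position: [0.5612, 0.1576, 0.0836]
tcp_rot: [-0.0, -0.024, 1.0, 0.0]
contact_force: [-2.7, 6.7, -0.7]
finger_gap: 0.0163
grip_force: 15.0
```

```bash
python3 st.py
```

```text
{'clock': 5.15, 'position': [0.5612, 0.1576, 0.0836], 'contact_force': [-2.7323, 6.7093, -0.65], 'torque': [1.1215, 0.4827, 0.0289], 'finger_gap': 0.0163, 'grip_force': 15.0023, 'joints': [0.1934, 0.5766, 1.6716, 0.0014, 0.8942, -1.4262]} yang 92.74
```

Emit:
step_arm(series=[1, 0, 0, 0, 0.02, 1, 0, 0, 0, 0.02])

```text
clock: 5.35
position: [0.5613, 0.1576, 0.0835]
tcp_rot: [-0.0, -0.014, 1.0, 0.0]
contact_force: [-2.0, 5.5, -0.1]
finger_gap: 0.0157
grip_force: 15.0
```

```bash
python3 st.py
python3 - <<'E'
from h import *
a=grab_frame("top")[158:218,140:220,::-1];s=grab_frame("side")[105:180,300:400,::-1]
cv2.imwrite("pics/t2.png",np.hstack([cv2.resize(i,(400,300),interpolation=cv2.INTER_CUBIC) for i in(a,s)]))
E
```

```text
{'clock': 5.35, 'position': [0.5613, 0.1576, 0.0835], 'contact_force': [-2.0319, 5.4999, -0.053], 'torque': [1.1511, 0.4668, -0.0283], 'finger_gap': 0.0157, 'grip_force': 15.0024, 'joints': [0.1934, 0.5766, 1.6716, 0.0015, 0.8942, -1.4062]} yang 91.6
```

View pics/t2.png

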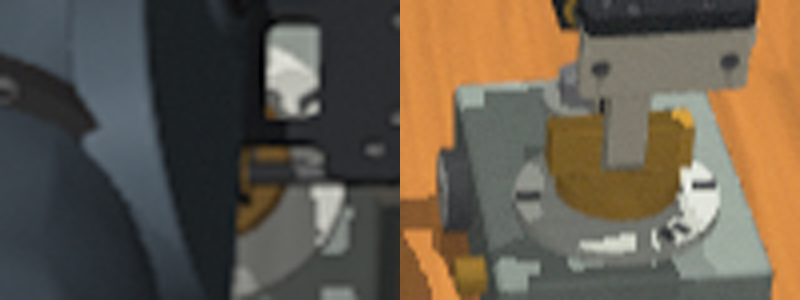

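Side view: the lugs are nearly in line with the single marks. No stop felt yet, so I continue in small steps.

Emit:
step_arm(series=[1, 0, 0, 0, 0.015, 1, 0, 0, 0, 0.015])

```text
clock: 5.65
position: [0.5613, 0.1577, 0.0836]
tcp_rot: [-0.0, -0.007, 1.0, 0.0]
contact_force: [-2.3, 6.5, 0.3]
finger_gap: 0.0161
grip_force: 15.0
```

```bash
python3 st.py
```

```text
{'clock': 5.65, 'position': [0.5613, 0.1577, 0.0836], 'contact_force': [-2.3231, 6.5019, 0.3176], 'torque': [1.1626, 0.439, 0.1775], 'finger_gap': 0.0161, 'grip_force': 15.0394, 'joints': [0.1935, 0.5766, 1.6715, 0.0014, 0.8942, -1.3915]} yang 90.76
```

Emit:
step_arm(series=[1, 0, 0, 0, 0.015, 1, 0, 0, 0, 0.015])

```text
clock: 5.85
position: [0.5613, 0.1576, 0.0836]
tcp_rot: [-0.0, 0.001, 1.0, 0.0]
contact_force: [-1.6, 5.4, -0.4]
finger_gap: 0.0161
grip_force: 15.2
```

```bash
python3 st.py
```

```text
{'clock': 5.85, 'position': [0.5613, 0.1576, 0.0836], 'contact_force': [-1.5802, 5.3802, -0.377], 'torque': [1.1431, 0.4081, 0.3043], 'finger_gap': 0.0161, 'grip_force': 15.2198, 'joints': [0.1935, 0.5766, 1.6715, 0.0012, 0.8941, -1.3767]} yang 89.92
```

Torque rises to 0.18 and then 0.30 N m, so the stop is reached at a tool y angle of about 91 deg. Release, lift and go to the key.

Emit:
step_arm(series=[-1, 0, 0, 0, 0, -1, 0, 0, 0, 0, -1, 0, 0, 0, 0, -1, 0, 0, 0, 0, -1, 0, 0, -10, 0, -1, 0, 0, -40, 0, -1, 0, 0, -75, 0, -1, 0, 0, -105, 0, -1, 0, 0, -120, 0, -1, 0, 0, -120, 0])

```text
clock: 6.85
position: [0.5628, 0.1571, 0.2066]
tcp_rot: [0.002, 0.001, 1.0, 0.0]
contact_force: [0.8, 0.6, 0.2]
finger_gap: 0.0905
grip_force: 0.0
```

Emit:
step_arm(series=[-1, 4, -15, 0, -0.03, -1, 13, -55, 0, -0.08, -1, 23, -100, 0, -0.14, -1, 33, -145, 0, -0.2, -1, 43, -190, 0, -0.26, -1, 53, -235, 0, -0.32, -1, 63, -280, 0, -0.38, -1, 73, -325, 0, -0.44, -1, 82, -365, 0, -0.5, -1, 88, -395, 0, -0.54, -1, 90, -407, 0, -0.55, -1, 90, -407, 0, -0.55])

```text
clock: 8.05
position: [0.4699, -0.251, 0.2028]
tcp_rot: [-0.0, -0.269, 0.963, 0.0]
contact_force: [-0.1, 0.6, 0.4]
finger_gap: 0.0928
grip_force: 0.0
```

```bash
python3 - <<'E'
from h import *
w=camera_model("wrist");im=grab_frame("wrist");np.save("w2.npy",w,allow_pickle=True);cv2.imwrite("pics/w2.png",im[:,:,::-1])
t=grab_frame("top");cv2.imwrite("pics/top2.png",t[:,:,::-1])
E
python3 st.py
```

```text
{'clock': 8.15, 'position': [0.4703, -0.2493, 0.203], 'contact_force': [0.4573, -0.2059, 0.2433], 'torque': [0.0787, 0.0801, 0.021], 'finger_gap': 0.0929, 'grip_force': 0.0, 'joints': [-0.5749, 0.3366, 1.7136, 0.0002, 1.0926, -2.6923]} yang 121.31
```

View pics/w2.png

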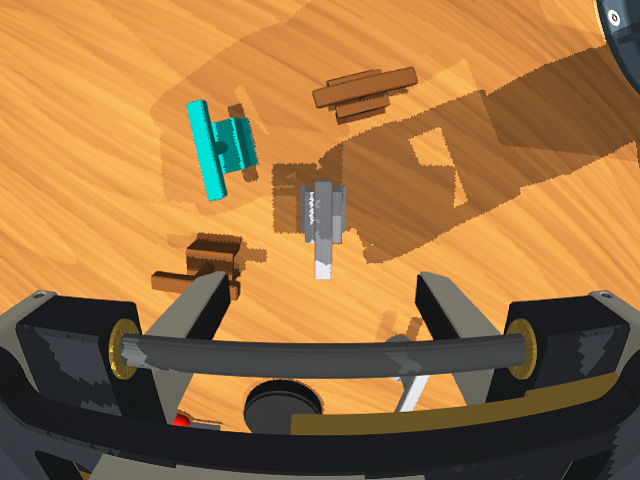

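The wrist view shows the steel key's crossbar running from (323,181) to (323,279), parallel to the pads. The brown look-alike's bar end is at about (238,290).

Run:
```python
from h import *
from scipy.spatial.transform import Rotation as Ro
m=np.load("w2.npy",allow_pickle=True).item()
s=get_state();p=np.array(s["position"]);q=s["tcp_rot"];R=Ro.from_quat([*q[1:],q[0]]).as_matrix()
for n,a in dict(e1=(323,181),e2=(323,279),brown=(239,290),brown2=(240,235),teal=(222,198)).items():
    P=onplane(m,a,.091,True);print(n,P.round(4),(R.T@(P-p)*1000).round(1))
# nut check in top view: brass mask
t=cv2.imread("pics/top2.png");mt=camera_model("top")
cv2.imwrite("pics/n2.png",cv2.resize(t[158:218,140:220],(640,480),interpolation=cv2.INTER_CUBIC))
```

```text
e1 [ 0.4368 -0.2705  0.091 ] [ 39.7  -0.8 112. ]
e2 [ 0.5044 -0.2294  0.091 ] [-39.5  -0.9 112. ]
brown [ 0.5497 -0.2837  0.091 ] [-50.  -70.8 111.9]
brown2 [ 0.5068 -0.3047  0.091 ] [ -2.4 -66.4 111.9]
teal [ 0.4879 -0.3311  0.091 ] [ 27.5 -79.2 111.9]
```

View pics/n2.png

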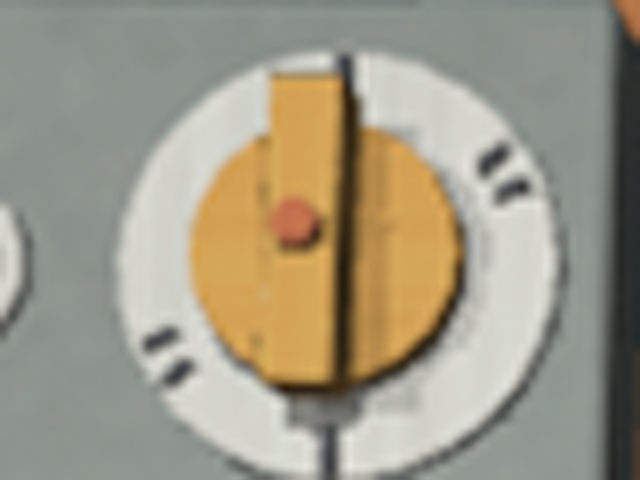

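The lugs line up with the single marks (bar axis parallel to the mark line). Now grasp the key.

Emit:
step_arm(series=[0, 0, -1, 10, 0, 0, 0, -1, 30, 0, 0, 0, -1, 50, 0, 0, 0, -1, 75, 0, 0, 0, -1, 105, 0, 0, 0, -1, 128, 0, 0, 0, -1, 138, 0, 0, 0, -1, 138, 0, 1, 0, -1, 138, 0, 1, 0, -1, 138, 0, 1, 0, -1, 138, 0, 1, 0, -1, 138, 0], newtons=50)

```text
clock: 9.35
position: [0.4714, -0.2508, 0.0663]
tcp_rot: [0.0, -0.27, 0.963, -0.0]
contact_force: [-0.2, -0.6, 0.2]
finger_gap: 0.0191
grip_force: 0.0
```

Emit:
step_arm(series=[1, 0, 0, 0, 0, 1, 0, 0, 0, 0, 1, 0, 0, 0, 0])

```text
clock: 9.65
position: [0.4713, -0.2508, 0.0659]
tcp_rot: [0.0, -0.27, 0.963, -0.0]
contact_force: [-0.0, -0.3, 2.7]
finger_gap: 0.0136
grip_force: 50.0
```

```bash
python3 st.py
```

```text
{'clock': 9.65, 'position': [0.4713, -0.2508, 0.0659], 'contact_force': [-0.0342, -0.3352, 2.7288], 'torque': [0.0367, -0.0166, -0.0104], 'finger_gap': 0.0136, 'grip_force': 49.9993, 'joints': [-0.5763, 0.532, 1.8131, -0.0, 0.7959, -2.6942]} yang 121.35
```

Emit:
step_arm(series=[1, 0, 0, -8, 0, 1, 0, 0, -25, 0, 1, 0, 0, -50, 0, 1, 0, 0, -80, 0, 1, 0, 0, -110, 0, 1, 0, 0, -130, 0, 1, 0, 0, -138, 0, 1, 0, 0, -138, 0])

```text
clock: 10.45
position: [0.4713, -0.2508, 0.2043]
tcp_rot: [0.0, -0.27, 0.963, -0.0]
contact_force: [0.2, 0.2, -2.3]
finger_gap: 0.0134
grip_force: 50.0
```

Emit:
step_arm(series=[1, -10, 10, 0, 0.02, 1, -36, 37, 0, 0.06, 1, -66, 69, 0, 0.12, 1, -97, 101, 0, 0.18, 1, -128, 133, 0, 0.24, 1, -159, 165, 0, 0.3, 1, -190, 197, 0, 0.35, 1, -220, 229, 0, 0.4, 1, -248, 258, 0, 0.46, 1, -273, 284, 0, 0.5, 1, -287, 298, 0, 0.525, 1, -289, 301, 0, 0.53])

```text
clock: 11.65
position: [0.5608, 0.1586, 0.2018]
tcp_rot: [-0.001, -0.009, 1.0, -0.0]
contact_force: [-0.6, -0.5, -2.5]
finger_gap: 0.0136
grip_force: 50.0
```

Emit:
step_arm(series=[1, 0, 0, 0, 0, 1, 0, 0, 0, 0, 1, 0, 0, 0, 0])

```text
clock: 11.95
position: [0.5612, 0.1557, 0.2034]
tcp_rot: [-0.0, -0.008, 1.0, -0.0]
contact_force: [0.0, -0.4, -2.4]
finger_gap: 0.0131
grip_force: 50.0
```

```bash
python3 st.py;python3 - <<'E'
from h import *
w=camera_model("wrist");im=grab_frame("wrist");np.save("w3.npy",w,allow_pickle=True);cv2.imwrite("pics/w3.png",im[:,:,::-1])
t=grab_frame("side");cv2.imwrite("pics/side3.png",t[:,:,::-1])
W=cv2.resize(im[130:330,220:420],(400,400),interpolation=cv2.INTER_CUBIC);S=cv2.resize(t[60:200,280:420],(400,400),interpolation=cv2.INTER_CUBIC)
cv2.imwrite("pics/c3.png",np.hstack([W,S])[:,:,::-1])
E
```

```text
{'clock': 11.95, 'position': [0.5612, 0.1557, 0.2034], 'contact_force': [0.0365, -0.446, -2.4203], 'torque': [0.0884, 0.0095, -0.0012], 'finger_gap': 0.0131, 'grip_force': 49.9975, 'joints': [0.1908, 0.425, 1.5815, -0.0002, 1.1356, -1.3964]} yang 90.94
```

View pics/c3.png

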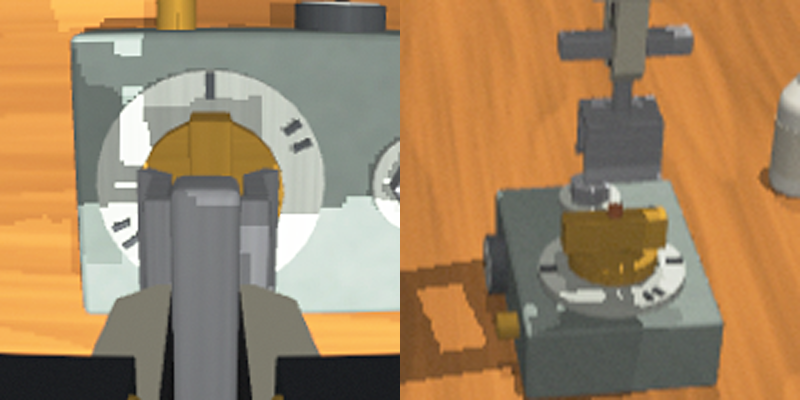

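The wrist crop shows the fork centred over the bar (fork centre x 209, bar x 211, single mark x 210); side view agrees. Lowering.

Emit:
step_arm(series=[1, 0, 1, 8, 0, 1, 0, 1, 20, 0, 1, 0, 1, 30, 0, 1, 0, 1, 38, 0, 1, 0, 1, 45, 0, 1, 0, 1, 51, 0, 1, 0, 1, 55, 0, 1, 0, 1, 57, 0, 1, 0, 1, 57, 0])

```text
clock: 12.95
position: [0.5613, 0.1577, 0.1465]
tcp_rot: [-0.0, -0.009, 1.0, -0.0]
contact_force: [0.4, 0.5, -1.7]
finger_gap: 0.0134
grip_force: 50.0
```

```bash
python3 st.py
```

```text
{'clock': 12.95, 'position': [0.5613, 0.1577, 0.1465], 'contact_force': [0.3723, 0.5469, -1.6593], 'torque': [-0.0038, 0.0098, 0.0175], 'finger_gap': 0.0134, 'grip_force': 49.9977, 'joints': [0.1941, 0.4911, 1.6318, -0.0, 1.0187, -1.3939]} yang 90.98
```

Emit:
step_arm(series=[1, 0, 0, 1, 0, 1, 0, 0, 2, 0.05, 1, 0, 0, 2, 0.15, 1, 0, 0, 2, 0.25, 1, 0, 0, 2, 0.36, 1, 0, 0, 2, 0.47, 1, 0, 0, 2, 0.58, 1, 0, 0, 2, 0.69, 1, 0, 0, 2, 0.8, 1, 0, 0, 2, 0.91, 1, 0, 0, 2, 1.01, 1, 0, 0, 2, 1.06], newtons=60)

```text
clock: 14.15
position: [0.5614, 0.1579, 0.1448]
tcp_rot: [0.0, 0.499, 0.866, 0.0]
contact_force: [0.6, 2.3, -3.8]
finger_gap: 0.0137
grip_force: 60.2
```

Emit:
step_arm(series=[1, 0, 0, 0, 0.02, 1, 0, 0, 0, 0.04, 1, 0, 0, 0, 0.04])

```text
clock: 14.45
position: [0.5614, 0.1578, 0.1448]
tcp_rot: [0.0, 0.515, 0.857, 0.0]
contact_force: [1.4, 2.1, -2.3]
finger_gap: 0.0134
grip_force: 60.1
```

```bash
python3 st.py;python3 - <<'E'
from h import *
w=camera_model("wrist");im=grab_frame("wrist");np.save("w4.npy",w,allow_pickle=True)
t=grab_frame("side")
W=cv2.resize(im[130:330,220:420],(400,400),interpolation=cv2.INTER_CUBIC);S=cv2.resize(t[80:180,305:405],(400,400),interpolation=cv2.INTER_CUBIC)
cv2.imwrite("pics/c4.png",np.hstack([W,S])[:,:,::-1])
E
```

```text
{'clock': 14.45, 'position': [0.5614, 0.1578, 0.1448], 'contact_force': [1.3786, 2.0862, -2.3323], 'torque': [0.2954, -0.1176, 0.3155], 'finger_gap': 0.0134, 'grip_force': 60.1485, 'joints': [0.1942, 0.4934, 1.6332, 0.0001, 1.0146, -0.2941]} yang 27.97
```

View pics/c4.png

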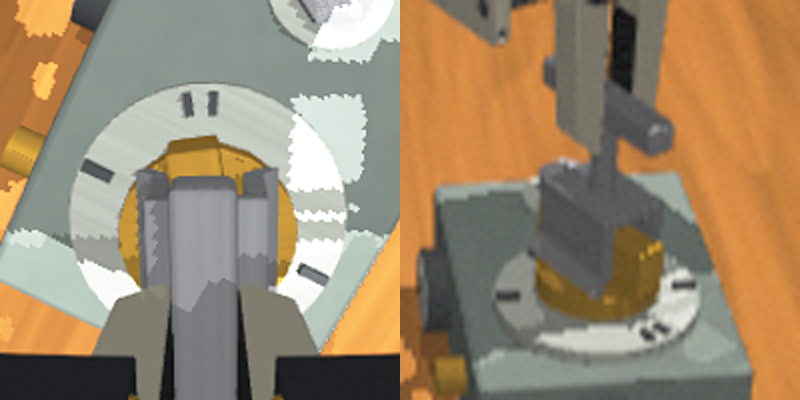

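The wrist crop shows the lug end edge at (167,150)–(218,139), lagging the key by the play. The double marks are at (187,104) and (213,103).

Run:
```python
from h import *
m=np.load("w4.npy",allow_pickle=True).item()
P=lambda x,y,z:onplane(m,(220+(x+.5)/2-.5,130+(y+.5)/2-.5),z,True)[:2]
c=np.array([.562,.1572]);a=lambda v:np.degrees(np.arctan2(v[1],v[0])).round(1)
A,B=P(167,150,.102),P(218,139,.102);print("edge perp",a(A-B),np.linalg.norm(A-B)*1000,"end ctr",((A+B)/2).round(4),a((A+B)/2-c),np.linalg.norm((A+B)/2-c))
D=(P(187,104,.06)+P(213,103,.06))/2;print("double",D,a(D-c));S1,S2=P(97,170,.06),P(313,274,.06);print("single",a(S1-S2),(S1+S2)/2)
```

```text
edge perp -139.7 14.93044287997164 end ctr [0.5415 0.187 ] 124.6 0.03612249378501434
double [0.54031375 0.19322845] 121.0
single -178.8 [0.56240568 0.1569217 ]
```

Emit:
step_arm(series=[1, 0, 0, 0, 0.03, 1, 0, 0, 0, 0.06, 1, 0, 0, 0, 0.07, 1, 0, 0, 0, 0.07])

```text
clock: 14.95
position: [0.5614, 0.1578, 0.1448]
tcp_rot: [0.0, 0.545, 0.839, 0.0]
contact_force: [0.6, 2.6, -1.7]
finger_gap: 0.0132
grip_force: 60.2
```

```bash
python3 st.py;python3 - <<'E'
from h import *
w=camera_model("wrist");im=grab_frame("wrist");np.save("w5.npy",w,allow_pickle=True)
W=cv2.resize(im[160:260,250:383],(798,600),interpolation=cv2.INTER_CUBIC)
cv2.imwrite("pics/c5.png",W[:,:,::-1])
E
```

```text
{'clock': 14.95, 'position': [0.5614, 0.1578, 0.1448], 'contact_force': [0.5536, 2.5928, -1.6712], 'torque': [0.3767, -0.112, 0.3697], 'finger_gap': 0.0132, 'grip_force': 60.1579, 'joints': [0.1942, 0.4934, 1.6332, 0.0001, 1.0146, -0.2246]} yang 23.99
```

View pics/c5.png

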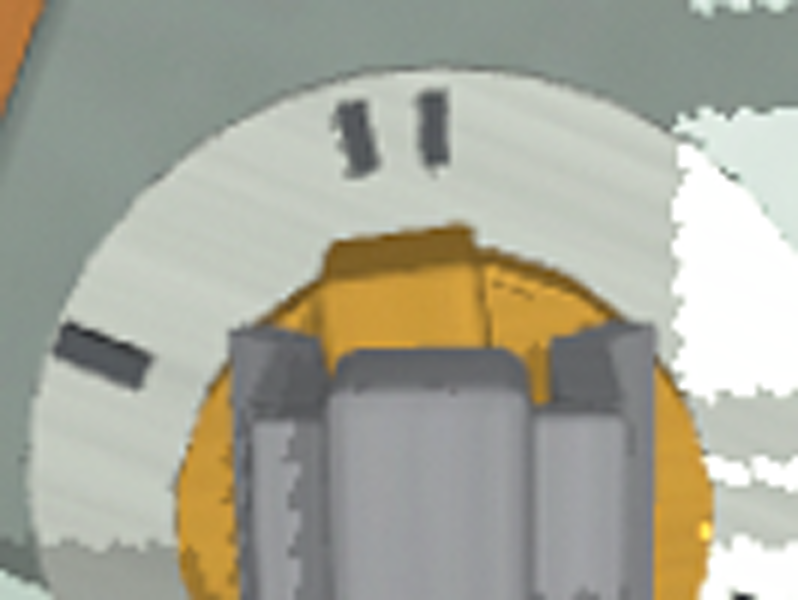

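The dark band is the lug's end face. Its top edge runs (325,278)–(478,258) and its lower edge (330,240)–(473,225). The marks are at (355,138) and (433,130).

Run:
```python
from h import *
m=np.load("w5.npy",allow_pickle=True).item()
print("cam",(-np.array(m["R"]).T@m["t"]).round(3))
P=lambda x,y,z:onplane(m,(250+(x+.5)/6-.5,160+(y+.5)/6-.5),z,True)[:2]
a=lambda v:np.degrees(np.arctan2(v[1],v[0])).round(1)
for c in(np.array([.562,.1572]),np.array([.5614,.1575])):
  for A,B in((P(325,278,.102),P(478,258,.102)),(P(330,240,.078),P(473,225,.078))):
    M=(A+B)/2;print("perp",a(A-B)+270,"w",np.linalg.norm(A-B)*1000,M.round(4),"dir",a(M-c),np.linalg.norm(M-c))
  for z in(.058,):D=(P(355,138,z)+P(433,130,z))/2;print("double",D,a(D-c))
```

```text
cam [0.531 0.226 0.311]
perp 121.5 w 14.72589830397846 [0.5444 0.1871] dir 120.5 0.0347217510348461
perp 120.0 w 15.242478479799338 [0.5444 0.1861] dir 121.3 0.033837215864209576
double [0.5402304  0.19278284] 121.5
perp 121.5 w 14.72589830397846 [0.5444 0.1871] dir 119.9 0.034160804867202556
perp 120.0 w 15.242478479799338 [0.5444 0.1861] dir 120.7 0.03327120346161052
double [0.5402304  0.19278284] 121.0
```

Lug direction ≈120.7° against the double marks at ≈121.2°, so it is on target. Ease off, release and lift.

Emit:
step_arm(series=[1, 0, 0, 0.5, -0.02, 1, 0, 0, 0.5, -0.02, -0.2, 0, 0, 0.5, -0.02, -0.2, 0, 0, 0.5, -0.02, -0.2, 0, 0, 0.5, -0.02, -0.2, 0, 0, 0.5, -0.02, -0.2, 0, 0, -10, -0.02, -0.2, 0, 0, -40, -0.02, -0.2, 0, 0, -75, -0.02, -0.2, 0, 0, -110, -0.02, -0.2, 0, 0, -120, -0.02, -0.2, 0, 0, -120, -0.02])

```text
clock: 16.2
position: [0.5618, 0.1578, 0.2664]
tcp_rot: [0.001, 0.537, 0.844, 0.001]
contact_force: [0.2, -0.2, -0.2]
finger_gap: 0.0559
grip_force: 0.0
```

Emit:
step_arm(series=[-0.2, 0, 0, 0, 0, -0.2, 10, 0, 0, 0, -0.2, 40, 0, 0, 0, -0.2, 80, 0, 0, 0, -0.2, 110, 0, 0, 0, -0.2, 120, 0, 0, 0, -0.2, 120, 0, 0, 0])

```text
clock: 16.9
position: [0.5095, 0.2673, 0.2638]
tcp_rot: [-0.0, 0.536, 0.844, -0.001]
contact_force: [0.0, -0.2, -0.3]
finger_gap: 0.0556
grip_force: 0.0
```

```bash
python3 st.py;python3 - <<'E'
from h import *
a=grab_frame("top");s=grab_frame("side")
W=cv2.resize(a[153:223,140:220],(400,350),interpolation=cv2.INTER_CUBIC);S=cv2.resize(s[85:190,300:420],(400,350),interpolation=cv2.INTER_CUBIC)
cv2.imwrite("pics/c6.png",np.hstack([W,S])[:,:,::-1])
E
```

```text
{'clock': 16.9, 'position': [0.5095, 0.2673, 0.2638], 'contact_force': [0.0211, -0.2231, -0.2936], 'torque': [-0.0288, 0.0507, 0.0514], 'finger_gap': 0.0556, 'grip_force': 0.0, 'joints': [0.4023, 0.3567, 1.5282, -0.0, 1.2581, -0.0377]} yang 25.21
```

View pics/c6.png

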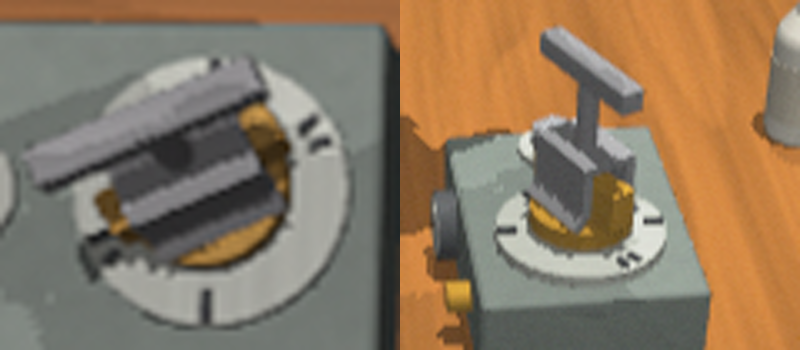

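The key stands upright on the nut, with the lugs at the double marks and the gripper clear. Handing in.

```bash
python3 -c "
from station import *
print(sign_off())"
```

```text
the job is handed in; nothing more can be done
None
```

I turned the nut finger-tight with the gripper, then a further sixth of a turn with the fork key. The lugs measured within about 1° of the double marks, the key was left standing on the nut, and the job was handed in at about 17 s.

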